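# Load the reagent carrier, release its side catches and lift it from the dock

### The job

Load the grey reagent carrier standing in its dock: stand the two violet-capped vials from the bench between carrier and microscope upright in the bay with the violet rim and the white-capped vial from there upright in the bay with the white rim. Then pinch the two orange side catches of the carrier's tower together to unlatch it, and lift the loaded carrier level, straight up, to about 10 cm above its seat, without pushing the other things on the bench about. Finish while holding it there by the pinched catches: do not put it down or let go.

Things in the scene. Friction and masses are not known exactly. Their poses are not given: they have to be found in the camera images.
- violet_vial_tall_centre (a point): small white reagent bottle with a violet screw cap, standing upright, 66 mm tall in all; round body 31 mm across up to 55 mm above its base, cap 21 mm across above that. Origin at its centre, half-way up (33 mm above its base), z up. About 0.03 kg.
- violet_vial_short_centre (a point): small white reagent bottle with a violet screw cap, standing upright, 62 mm tall in all; round body 31 mm across up to 51 mm above its base, cap 21 mm across above that. Origin at its centre, half-way up (31 mm above its base), z up. About 0.03 kg.
- white_vial_centre (a point): small white reagent bottle with a white screw cap, standing upright, 58 mm tall in all; round body 31 mm across up to 47 mm above its base, cap 21 mm across above that. Origin at its centre, half-way up (29 mm above its base), z up. About 0.03 kg.
- carrier: grey open carrier, 47 mm wide (its x), 187 mm long (its y), origin at the centre of its underside, z up, about 0.25 kg. Two bays, violet rim at its +y end, white rim at its -y end; walls 2.5 mm, rims 24 mm above its underside. Between them a grey tower 24 mm (x) by 22 mm (y), 84 mm high, with an orange upright catch bar on its +x and -x side
- violet_bay (a point): centre of the inner floor of the violet-rimmed bay, 4 mm above the carrier's underside; axes as the carrier's. Inside the bay measures 42 mm (x) by 74 mm (y), 20 mm deep, so the two vials stand side by side along y, 18 to 19 mm either side of this point
- white_bay (a point): centre of the inner floor of the white-rimmed bay; same size and axes as the other bay
- catch_grip (a point): point on the tower's axis between the two catch bars, 70 mm above the carrier's underside: a good height to pinch them, along the carrier's x axis. The bars are 22 mm wide (y) and reach from 62 mm below to 12 mm above this point (ribbed for the top 24 mm); their outer faces are 54 mm apart at rest, 38 mm with both pressed home
- catch_a (a joint): travel of the bar on the carrier's +x side, sliding straight in to the tower: 0 out (latched), 0.008 m fully in. A tooth low on it, sticking out 6 mm, hooks under a lip of the dock; from about 0.006 m it is free. Spring, 3 N to start, 7 N fully in; springs out when let go. While either catch is out the carrier cannot be lifted
- catch_b (a joint): the same for the catch bar on the carrier's -x side
- dock: blue-grey fixed dock plate, 92 mm (x) by 206 mm (y), on the bench, origin at the centre of its underside, axes parallel to the carrier's while this is seated. Low rails round the carrier (1.5 mm play) and on either side at mid-length an aluminium post with an inward lip, its top 33 mm above the bench and its outside 45 mm from the centre
- dock_seat (a point): centre of the dock's seat, 6 mm above the bench: the carrier's origin lies here when it is seated
- wash_bottle: bystander: white squeeze bottle, 72 mm across, 215 mm tall, origin at the centre of its base
- stain_jar: bystander: round jar with violet contents and black lid, 56 mm across, 115 mm tall, origin at the centre of its base
- tally_counter: bystander: small metal hand counter, 62x72x25 mm, origin at the centre of its underside
- tape_roll: bystander: roll of cream tape lying flat, 104 mm across, 25 mm high, origin at the centre of its underside
Mind the look-alikes: they are no part of the job. What is shaped like the part that bears white_vial_centre but pink is not meant.

How it is judged:
On the way:
1. all three vials stand released in their right bays while the carrier is still seated in the dock (x of violet_vial_tall_centre in the frame of violet_bay between -0.01 and 0.01 m and y of violet_vial_tall_centre in the frame of violet_bay between -0.026 and 0.026 m and z of violet_vial_tall_centre in the frame of violet_bay between 0.027 and 0.039 m and angle between each of violet_vial_tall_centre, violet_vial_short_centre, white_vial_centre's own z axis and vertical below 0.2 rad and contact force between the fingers and violet_vial_tall below 0.05 N and x of violet_vial_short_centre in the frame of violet_bay between -0.01 and 0.01 m and y of violet_vial_short_centre in the frame of violet_bay between -0.026 and 0.026 m and z of violet_vial_short_centre in the frame of violet_bay between 0.025 and 0.037 m and contact force between the fingers and violet_vial_short below 0.05 N and x of white_vial_centre in the frame of white_bay between -0.01 and 0.01 m and y of white_vial_centre in the frame of white_bay between -0.026 and 0.026 m and z of white_vial_centre in the frame of white_bay between 0.023 and 0.035 m and contact force between the fingers and white_vial below 0.05 N and distance between carrier and dock_seat below 0.008 m), for 0.2 s.
At the end, for the whole second after the job is handed in: Carrier held still, level (0.2 rad), 60 to 160 mm above the dock's seat and within 60 mm of it sideways, clear of the dock, gripped with both catches pressed in over 5.5 mm; all three vials upright on the floors of their right bays, untouched by the fingers (x of violet_vial_tall_centre in the frame of violet_bay between -0.01 and 0.01 m and y of violet_vial_tall_centre in the frame of violet_bay between -0.026 and 0.026 m and z of violet_vial_tall_centre in the frame of violet_bay between 0.027 and 0.039 m and angle between each of violet_vial_tall_centre, violet_vial_short_centre, white_vial_centre, carrier's own z axis and vertical below 0.2 rad and contact force between the fingers and violet_vial_tall below 0.05 N and x of violet_vial_short_centre in the frame of violet_bay between -0.01 and 0.01 m and y of violet_vial_short_centre in the frame of violet_bay between -0.026 and 0.026 m and z of violet_vial_short_centre in the frame of violet_bay between 0.025 and 0.037 m and contact force between the fingers and violet_vial_short below 0.05 N and x of white_vial_centre in the frame of white_bay between -0.01 and 0.01 m and y of white_vial_centre in the frame of white_bay between -0.026 and 0.026 m and z of white_vial_centre in the frame of white_bay between 0.023 and 0.035 m and contact force between the fingers and white_vial below 0.05 N and z of carrier in the frame of dock_seat between 0.06 and 0.16 m and horizontal distance between carrier and dock_seat below 0.06 m and value of joint each of catch_a, catch_b above 0.0055 m and contact force between the fingers and carrier above 3 N and contact force between carrier and dock below 0.05 N and linear speed of carrier below 0.03 m/s); the arm keeps its last pose, push and grip.
It fails at once if one of the wash bottle, stain jar, tally counter and tape roll was pushed more than 3 cm (distance of any of wash_bottle, stain_jar, tally_counter, tape_roll from where it was at the start of the episode above 0.03 m).
It also fails if it takes over 62 s, if anything falls off the work surface, if the arm or the gripper's body presses on something with over 40 N, if the wrist force passes 120 N, or if a joint passes its speed limit or range.

### The arm

A 6-joint arm with a two-finger parallel gripper is mounted at the origin on a cart in front of the work surface, level with it; the furniture and walls round the work are solid. World frame = base frame: x ahead of the robot, y to its left, z up, the work surface at z = 0. Lengths are in m, angles in rad, forces in N, time in s.
With the tool pointing down it reaches from about 0.3 to 0.875 m from the base axis. Payload 6.4 kg.
Tool frame: the origin (TCP) lies at the very end of the fingers, on their centre line; the grasp point (between the pads) lies 19 mm behind it; z points along the fingers, y is the direction in which the jaws open and shut (so a half turn about z gives the same grasp; the last joint's range is limited). The gripper opens to 85 mm and grips with 20 to 120 N. Pads are 22 mm wide; open, the fingers measure 114 mm over their backs; the gripper's body (76 mm by 85 mm) begins 54 mm behind the grasp point. The pads swing forward as they close: fully open they stand 13 mm farther back than shut.
Start: joints at [-1.539, 0.181, 1.607, -0, 1.354, -0.206], TCP at [0.135, -0.559, 0.231] pointing down, gripper open.
Joint ranges: [-2.99, 2.99], [-0.89, 2.07], [0.3, 2.58], [-1.14, 4.28], [0, 2.63], [-3.12, 3.12]. Speed limits (rad/s): [2.57, 2.57, 3.01, 3.14, 3.14, 3.14].

### API

Orientations are given as a unit quaternion [w, x, y, z].
In Python, from bench import telemetry, imaging, ctrl gives the robot as it stands.
- The arm moves only by the shell command python3 -m pendant 'ROWS' [OPENING]. ROWS is JSON, a list that holds one entry, the list of rows, each a list of 6 numbers: the shift along the tool's x, y, z in units of 200 mm (1.0 is 200 mm), then the turn, a rotation vector about the tool's x, y, z in units of pi rad (1.0 is pi rad). In form: [[[tx, ty, tz, rx, ry, rz], ...]]. A call has 1 to 12 rows; each row shifts and turns the pose as measured when the row begins, along the tool's axes as they then stand; what a row does not reach is not made up. A row lasts 1/8 s, in which the tool goes at most 62.5 mm and 10.7 degrees, less where a joint would pass 70% of its speed; a pose out of reach is approached as far as the arm can. A call with a number of a shift or a turn outside -1 to 1 is refused whole. A call with a gripper value outside its range is refused whole. OPENING is the closure, from 0 (fully open) to 1 (shut), set as the call begins (- or left out, the last holds). The fingers move at their own pace and stop on an object; the grip force is fixed at half the most. Time passes only in rows, so rows that do not move let the fingers close. It gives the time, the measured TCP pose, the force and the opening at its end, in the units of the state.
- telemetry.get_obs(): the state, without advancing time (a new reading comes with each control period).
- imaging.camera(name): name is "scene" or "top" or "wrist"; returns a dict with "pixels" (420x560x3 uint8, blue, green, red), "vfov" (degrees; the focal length in pixels is half the picture's height over the tangent of half this angle, whatever the lens; pixels are square), "cx", "cy" (the principal point, pixels), "R" (3x3) and "t" (3): a world point X has camera coordinates R X + t. Camera axes: x right, y down, z forward; pixel columns grow to the right and rows downward; lengths in m; the calibration is good to about 2 mm. The wrist camera is an equidistant fisheye: a pixel r from the principal point sees the ray r / f radians off the axis. A picture is of the moment at which its call begins. There is no depth.
- ctrl.hand_in(): hands the job in, once; it reports no verdict.
The state is a dict: "time_s": time; "q": joint angles; "dq": joint speeds; "joint_efforts": joint torques, N m; "eef_pos": TCP position; "eef_rot": TCP orientation; "wrist_force": force on the tool from outside, world axes, zero at the start; "torque": the same for the moment, N m; "opening": opening from 0.0 (shut) to 1.0 (fully open).
Only numpy, scipy, OpenCV 4.12 (cv2) and the standard library are available. Lean on these libraries where they do the work, as an engineer would, in place of code of your own. Each camera call takes 0.05 s, during which the arm holds its last target.

## Working session

There is one attempt and no reset: what is moved stays moved. The work goes in short steps, Python scripts to look and compute and a shell command to move; the robot and the scene stay as the last step left them, time stands still between calls to the robot, and variables do not carry over. Pictures are saved under pics/ and viewed, and the job is handed in when it is done.

```bash
ls; mkdir -p pics
cat > h.py <<'E'
import numpy as np, cv2
from bench import telemetry, imaging, ctrl
def snap(n,f):
    c=imaging.camera(n); cv2.imwrite(f'pics/{f}.png',c['pixels']); np.save(f'pics/{f}.npy',c,allow_pickle=True); return c
def load(f): return np.load(f'pics/{f}.npy',allow_pickle=True).item()
def ray(c,u,v,fish=False):
    R=np.array(c['R']);t=np.array(c['t']);f=c['pixels'].shape[0]/2/np.tan(np.radians(c['vfov'])/2)
    x,y=(u-c['cx']),(v-c['cy'])
    if fish:
        r=np.hypot(x,y);a=r/f;d=np.array([x/r*np.sin(a),y/r*np.sin(a),np.cos(a)])
    else: d=np.array([x/f,y/f,1])
    return -R.T@t, R.T@d
def plane(c,u,v,z,fish=False):
    o,d=ray(c,u,v,fish); return o+d*(z-o[2])/d[2]
def proj(c,X,fish=False):
    p=np.array(c['R'])@np.array(X)+np.array(c['t']);f=c['pixels'].shape[0]/2/np.tan(np.radians(c['vfov'])/2)
    if fish:
        r=np.hypot(p[0],p[1]);a=np.arctan2(r,p[2]);return c['cx']+f*a*p[0]/r,c['cy']+f*a*p[1]/r
    return c['cx']+f*p[0]/p[2],c['cy']+f*p[1]/p[2]
E
python3 - <<'E'
from h import *
for n in ['scene','top','wrist']:
    c=snap(n,n+'0'); print(n,c['vfov'],c['cx'],c['cy'],(-np.array(c['R']).T@c['t']).round(3),np.array(c['R']).round(2).tolist())
print(telemetry.get_obs())
E
```

```text
pics
scene 42.26688387583346 281.2020064067447 205.0831815733327 [-0.857 -0.915  0.819] [[0.55, -0.84, -0.01], [-0.33, -0.21, -0.92], [0.77, 0.51, -0.39]]
top 56.11081932351582 283.2704039155231 209.6343532017284 [0.371 0.053 1.196] [[0.03, -1.0, 0.02], [-0.99, -0.03, -0.15], [0.15, -0.01, -0.99]]
wrist 65.70646984690485 276.3543201018236 207.1883140758113 [ 0.202 -0.543  0.372] [[0.24, -0.97, -0.0], [-0.94, -0.23, 0.27], [-0.26, -0.06, -0.96]]
{'time_s': 0.15, 'q': array([-1.53931829e+00,  1.81408397e-01,  1.60780024e+00, -2.54021466e-05,
        1.35380083e+00, -2.06282665e-01]), 'dq': array([-5.14177880e-04, -2.60085458e-03, -3.97630687e-03,  1.04536649e-03,
        5.96109335e-05, -2.77441227e-04]), 'joint_efforts': array([ 3.76867010e-04, -4.45264578e+01, -3.51694715e+01, -3.25402561e-04,
        5.86331545e-03,  1.75225688e-05]), 'eef_pos': array([ 0.1354327 , -0.55837095,  0.23055914]), 'eef_rot': array([-7.06782164e-04,  9.92941474e-01,  1.18603230e-01,  4.94833840e-05]), 'wrist_force': array([-0.07609927,  0.67027291,  0.09206984]), 'torque': array([ 0.02987342, -0.03891269,  0.01561281]), 'opening': 1.0001438756386278}
```

View pics/top0.png

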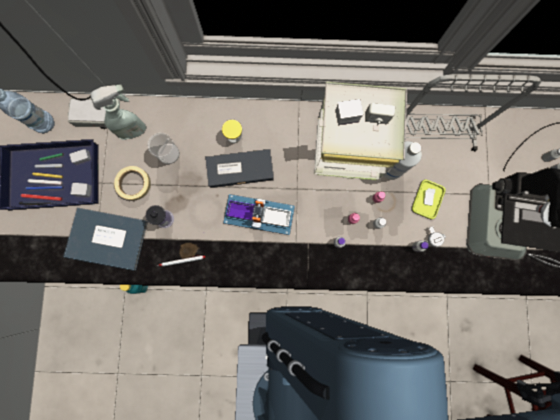

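View pics/scene0.png

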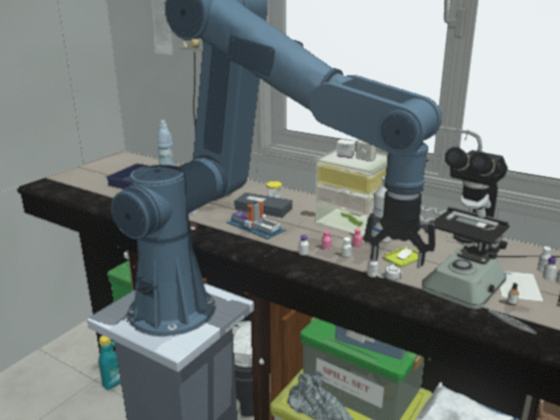

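View pics/wrist0.png

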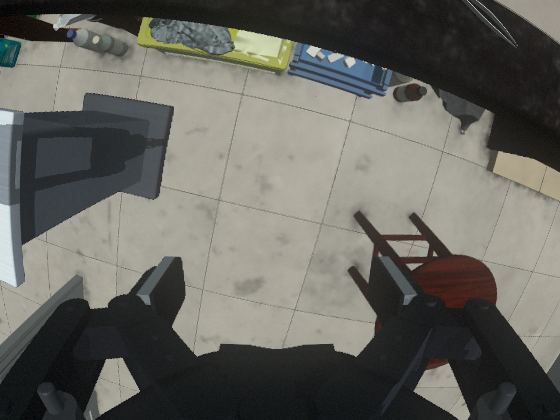

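Run:
```python
from h import *
p=load('top0')['pixels']
a=cv2.resize(p[180:260,210:460],None,fx=3.2,fy=3.2,interpolation=cv2.INTER_CUBIC)
cv2.imwrite('pics/crop_top.png',a)
p=load('scene0')['pixels']
cv2.imwrite('pics/crop_scene.png',cv2.resize(p[190:300,220:430],None,fx=3.8,fy=3.8,interpolation=cv2.INTER_CUBIC))
```

```text
(no output)
```

View pics/crop_top.png

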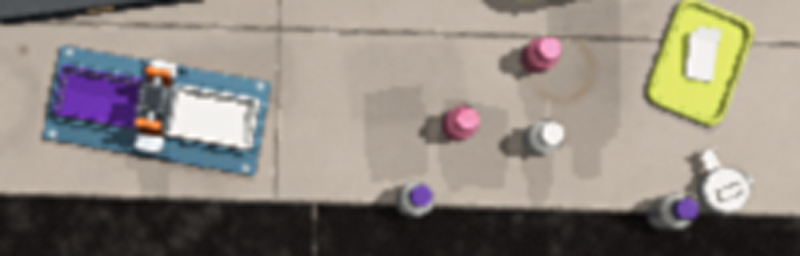

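View pics/crop_scene.png

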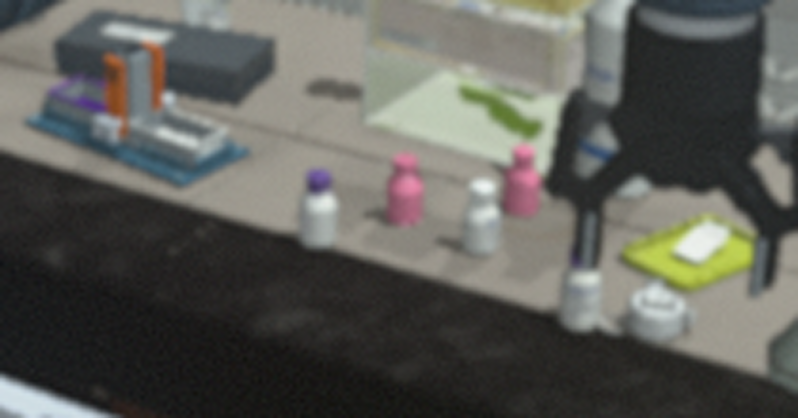

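```bash
cat > loc.py <<'E'
from h import *
c=load('top0');p=c['pixels'];hsv=cv2.cvtColor(p,cv2.COLOR_BGR2HSV)
def blobs(m,mn,roi):
    n,l,s,ce=cv2.connectedComponentsWithStats(m)
    return [(ce[i].round(2),s[i].tolist()) for i in range(1,n) if s[i][4]>=mn and roi[0]<ce[i][0]<roi[1] and roi[2]<ce[i][1]<roi[3]]
E
python3 - <<'E'
from loc import *
roi=(215,450,185,260)
V=cv2.inRange(hsv,(120,80,40),(145,255,255))
for b in blobs(V,4,roi): print('violet',b,plane(c,*b[0],.064).round(4),plane(c,*b[0],.02).round(4))
O=cv2.inRange(hsv,(4,140,120),(18,255,255))
for b in blobs(O,3,roi): print('orange',b,plane(c,*b[0],.088).round(4))
B=cv2.inRange(hsv,(95,80,60),(112,255,255))
for b in blobs(B,20,roi): print('blue',b)
W=cv2.inRange(hsv,(0,0,190),(180,40,255))
for b in blobs(W,10,roi): print('white',b,plane(c,*b[0],.058).round(4),plane(c,*b[0],.02).round(4))
s=load('scene0');h2=cv2.cvtColor(s['pixels'],cv2.COLOR_BGR2HSV)
V=cv2.inRange(h2,(120,60,40),(150,255,255))
for b in blobs(V,4,(220,430,190,300)): print('sc violet',b)
for u,v in [(340,241)]: print(proj(s,plane(c,u,v,.064)))
E
```

```text
violet (array([239.92, 209.78]), [226, 200, 29, 20, 415]) [0.5387 0.1646 0.064 ] [0.5452 0.1689 0.02  ]
violet (array([341.  , 240.74]), [338, 238, 7, 6, 34]) [ 0.4571 -0.1296  0.064 ] [ 0.4604 -0.1367  0.02  ]
violet (array([424.36, 245.  ]), [421, 242, 8, 7, 44]) [ 0.4515 -0.3705  0.064 ] [ 0.4546 -0.3869  0.02  ]
orange (array([258.64, 202.29]), [256, 201, 7, 3, 14]) [0.5582 0.1099 0.088 ]
orange (array([255.95, 218.42]), [253, 217, 7, 4, 19]) [0.5117 0.1159 0.088 ]
blue (array([241.71, 199.34]), [228, 195, 28, 9, 129])
blue (array([276.73, 219.44]), [256, 201, 38, 33, 325])
blue (array([238.02, 221.33]), [224, 214, 29, 14, 191])
white (array([429.13, 196.22]), [425, 189, 10, 16, 130]) [ 0.5962 -0.3908  0.058 ] [ 0.6037 -0.4056  0.02  ]
white (array([259.76, 191.  ]), [256, 190, 10, 4, 17]) [0.597  0.1094 0.058 ] [0.6046 0.1113 0.02  ]
white (array([311.57, 221.61]), [297, 190, 36, 53, 928]) [ 0.5108 -0.0445  0.058 ] [ 0.5155 -0.0477  0.02  ]
white (array([363.05, 203.38]), [353, 193, 21, 26, 281]) [ 0.569 -0.195  0.058] [ 0.5756 -0.2032  0.02  ]
white (array([254.91, 195.45]), [2
[... 587 characters left out ...]
hite (array([256.59, 224.34]), [253, 223, 8, 4, 29]) [0.4983 0.1151 0.058 ] [0.5025 0.1172 0.02  ]
white (array([223.61, 234.2 ]), [209, 226, 25, 14, 83]) [0.467  0.2091 0.058 ] [0.4702 0.2143 0.02  ]
white (array([345.27, 233.71]), [342, 226, 7, 15, 45]) [ 0.4783 -0.1429  0.058 ] [ 0.4818 -0.1494  0.02  ]
white (array([248.23, 237.74]), [242, 234, 11, 7, 39]) [0.4588 0.1377 0.058 ] [0.4617 0.1406 0.02  ]
white (array([364.62, 240.26]), [351, 234, 24, 10, 117]) [ 0.4608 -0.1991  0.058 ] [ 0.4638 -0.2075  0.02  ]
sc violet (array([241.22, 214.58]), [233, 209, 15, 11, 55])
sc violet (array([303.6 , 236.96]), [301, 235, 6, 5, 25])
(np.float64(301.46599273390257), np.float64(234.78793158445245))
```

Run:
```python
from loc import *
B=cv2.inRange(hsv,(95,80,60),(112,255,255));m=np.zeros_like(B);m[190:240,218:300]=B[190:240,218:300]
m=cv2.morphologyEx(m,cv2.MORPH_OPEN,np.ones((2,2),np.uint8))
pts=np.array([plane(c,u,v,.004)[:2] for v,u in np.argwhere(m>0)],np.float32)
r=cv2.minAreaRect(pts*1000);print(r,cv2.boxPoints(r).round(1).tolist())
def mid(f):return f
for n,p in [('v',(.4575,-.1305)),('v2',(.4519,-.3726)),('w',(.519,-.253))]: print(n,np.hypot(*p))
# pinks
P=cv2.inRange(hsv,(160,60,80),(178,255,255))
for b in blobs(P,8,(300,450,185,260)): print('pink',b,plane(c,*b[0],.04).round(4))
print('counter',plane(c,436,239,.025),'lime',plane(c,428,200,.02))
```

```text
((533.0548706054688, 109.90821075439453), (201.41567993164062, 88.48494720458984), 81.54016876220703) [[474.5, 16.799999237060547], [562.0, 3.799999952316284], [591.5999755859375, 203.0], [504.1000061035156, 216.0]]
v 0.47574835785318276
v2 0.5856998975584681
w 0.5773820225812369
pink (array([379.32, 196.18]), [374, 191, 11, 12, 92]) [ 0.5955 -0.2478  0.04  ]
pink (array([353.75, 217.88]), [348, 213, 12, 11, 95]) [ 0.5277 -0.171   0.04  ]
counter [ 0.47311429 -0.42056713  0.025     ] lime [ 0.59189943 -0.40183504  0.02      ]
```

```bash
cat > plan.py <<'E'
import sys
from h import *
from scipy.spatial.transform import Rotation as Ro
# usage: plan.py x y z yawjaw_deg nrows
def go(x,y,z,jaw,n,start=None):
    o=telemetry.get_obs();p=np.array(o['eef_pos']);q=o['eef_rot'];R=Ro.from_quat([q[1],q[2],q[3],q[0]])
    if start is not None: p,R=start
    psi=np.radians(jaw+90); T=Ro.from_quat([np.cos(psi/2),np.sin(psi/2),0,0]); tg=np.array([x,y,z])
    rv=(R.inv()*T).as_rotvec()
    print('dist',np.linalg.norm(tg-p).round(4),'ang',np.degrees(np.linalg.norm(rv)).round(2))
    for i in range(n):
        Ri=R*Ro.from_rotvec(rv*i/n); d=Ri.inv().apply((tg-p)/n)/.2
        print([float(k) for k in np.r_[d,rv/n/np.pi].round(3)])
    return tg,T
if __name__=='__main__':
    a=[float(k) for k in sys.argv[1:]]
    s=None
    for i in range(0,len(a),5): s=go(*a[i:i+4],int(a[i+4]),start=s)
E
python3 plan.py .27 -.40 .22 -50 5  .452 -.373 .18 -8.5 5
```

```text
dist 0.2081 ang 26.38
[0.168, -0.122, 0.011, -0.0, -0.0, -0.029]
[0.179, -0.106, 0.011, -0.0, -0.0, -0.029]
[0.188, -0.089, 0.011, -0.0, -0.0, -0.029]
[0.195, -0.072, 0.011, -0.0, -0.0, -0.029]
[0.201, -0.054, 0.011, -0.0, -0.0, -0.029]
dist 0.1883 ang 41.5
[0.157, 0.096, 0.04, 0.0, 0.0, -0.046]
[0.141, 0.118, 0.04, 0.0, 0.0, -0.046]
[0.123, 0.137, 0.04, 0.0, 0.0, -0.046]
[0.102, 0.153, 0.04, 0.0, 0.0, -0.046]
[0.078, 0.166, 0.04, 0.0, 0.0, -0.046]
```

```bash
python3 -m pendant '[[[0.168,-0.122,0.011,0,0,-0.029],[0.179,-0.106,0.011,0,0,-0.029],[0.188,-0.089,0.011,0,0,-0.029],[0.195,-0.072,0.011,0,0,-0.029],[0.2,-0.054,0.011,0,0,-0.029],[0.157,0.096,0.04,0,0,-0.046],[0.141,0.118,0.04,0,0,-0.046],[0.123,0.137,0.04,0,0,-0.046],[0.102,0.153,0.04,0,0,-0.046],[0.078,0.166,0.04,0,0,-0.046]]]' 0.3; python3 plan.py .452 -.373 .18 -8.5 2
```

```text
time_s: 1.4
eef_pos: [0.4576, -0.3632, 0.1767]
eef_rot: [-0.001, 0.749, 0.663, 0.001]
wrist_force: [0.3, 0.8, 0.2]
opening: 0.699
dist 0.0118 ang 1.54
[-0.026, -0.011, -0.008, -0.0, -0.0, 0.004]
[-0.026, -0.011, -0.008, -0.0, -0.0, 0.004]
```

```bash
python3 -m pendant '[[[-0.04,-0.02,-0.01,0,0,0.008],[0,0,0,0,0,0]]]'
python3 - <<'E'
from h import *
snap('wrist','w1');snap('scene','s1')
o=telemetry.get_obs();print(o['eef_pos'],o['eef_rot'])
c=load('w1')
for z in (.0585,):print(proj(c,(.4519,-.3726,z),True))
print(proj(c,o['eef_pos'],True))
E
```

```text
time_s: 1.65
eef_pos: [0.4538, -0.3693, 0.177]
eef_rot: [-0.003, 0.756, 0.654, 0.001]
wrist_force: [-0.4, -0.8, -0.3]
opening: 0.701
[ 0.45362603 -0.3690006   0.17708307] [-0.00266664  0.75615177  0.65439024  0.00090185]
(np.float64(275.47756607986014), np.float64(206.5104974367583))
(np.float64(276.2677700857904), np.float64(263.7851446022658))
```

View pics/w1.png

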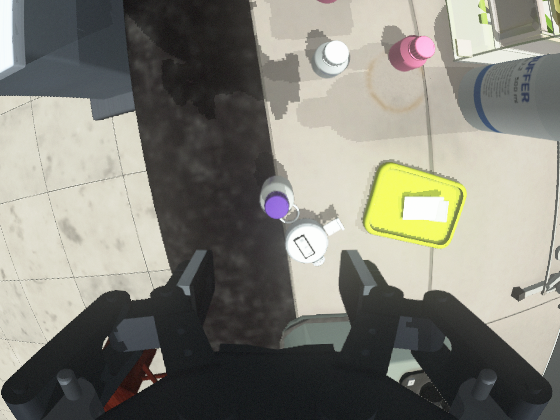

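Run:
```python
from h import *
from loc import blobs
c=load('w1');h=cv2.cvtColor(c['pixels'],cv2.COLOR_BGR2HSV)
for b in blobs(cv2.inRange(h,(120,80,40),(145,255,255)),30,(200,400,100,300)): print(b,plane(c,*b[0],.0605,True),plane(c,*b[0],.0565,True))
for n,u,v,z in [('ring',290,213,.015),('ringedge',281,222,.015),('counter',306,242,.025),('wcap',334,48,.058)]: print(n,plane(c,u,v,z,True))
o=telemetry.get_obs()
tops=cv2.inRange(h,(120,80,40),(145,255,255))
cv2.imwrite('pics/c1.png',cv2.resize(c['pixels'][160:280,230:390],None,fx=4,fy=4,interpolation=cv2.INTER_CUBIC))
s=load('s1');cv2.imwrite('pics/c2.png',cv2.resize(s['pixels'][220:300,270:430],None,fx=4,fy=4,interpolation=cv2.INTER_CUBIC))
```

```text
(array([276.21, 205.92]), [265, 192, 24, 27, 481]) [ 0.45266053 -0.3716511   0.0605    ] [ 0.45248718 -0.37271743  0.0565    ]
ring [ 0.46295689 -0.39275267  0.015     ]
ringedge [ 0.45300068 -0.40062338  0.015     ]
counter [ 0.47455888 -0.42112813  0.025     ]
wcap [ 0.51682138 -0.249733    0.058     ]
```

View pics/c1.png

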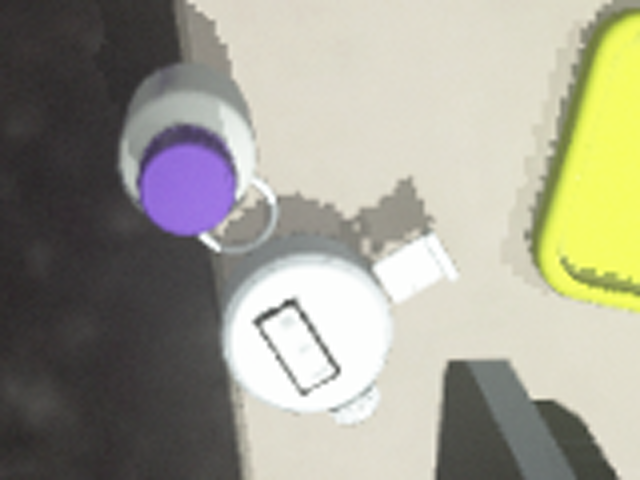

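View pics/c2.png

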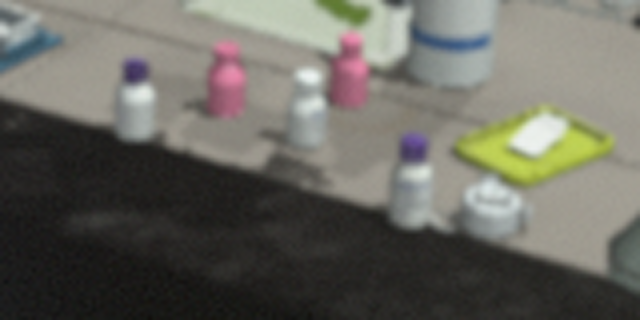

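```bash
python3 plan.py .4525 -.372 .12 -8.5 2 .4525 -.372 .026 -8.5 4
```

```text
dist 0.0572 ang 0.41
[-0.009, -0.001, 0.143, -0.0, -0.001, 0.001]
[-0.008, -0.001, 0.143, -0.0, -0.001, 0.001]
dist 0.094 ang 0.0
[0.0, 0.0, 0.118, 0.0, 0.0, 0.0]
[0.0, 0.0, 0.118, 0.0, 0.0, 0.0]
[0.0, 0.0, 0.118, 0.0, 0.0, 0.0]
[0.0, 0.0, 0.118, 0.0, 0.0, 0.0]
```

```bash
python3 -m pendant '[[[-0.009,-0.001,0.143,0,-0.001,0.001],[-0.008,-0.001,0.143,0,-0.001,0.001],[0,0,0.118,0,0,0],[0,0,0.118,0,0,0],[0,0,0.1,0,0,0],[0,0,0.06,0,0,0],[0,0,0,0,0,0]]]'; python3 plan.py .4525 -.372 .026 -8.5 1;  python3 - <<'E'
from h import *
snap('wrist','w2')
E
```

```text
time_s: 2.62
eef_pos: [0.4489, -0.3761, 0.0406]
eef_rot: [0.002, 0.762, 0.648, -0.002]
wrist_force: [0.6, 0.2, -0.2]
opening: 0.699
dist 0.0156 ang 0.78
[0.024, 0.015, 0.073, 0.0, 0.002, -0.004]
```

View pics/w2.png

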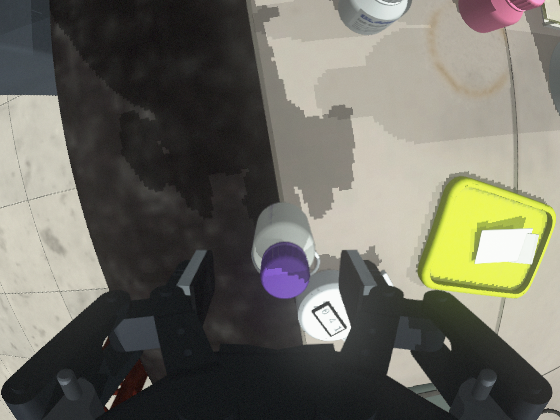

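```bash
python3 -m pendant '[[[0.024,0.015,0.04,0,0.002,-0.004],[0,0,0.033,0,0,0],[0,0,0,0,0,0]]]'; python3 plan.py .4525 -.372 .026 -8.5 1;  python3 - <<'E'
from h import *
from loc import blobs
c=snap('wrist','w3');h=cv2.cvtColor(c['pixels'],cv2.COLOR_BGR2HSV)
for b in blobs(cv2.inRange(h,(120,80,40),(145,255,255)),30,(200,400,100,400)): print(b,plane(c,*b[0],.0605,True),plane(c,*b[0],.0565,True))
E
```

```text
time_s: 3.05
eef_pos: [0.4543, -0.3732, 0.0278]
eef_rot: [0.002, 0.757, 0.653, 0.001]
wrist_force: [-0.0, -0.0, -0.2]
opening: 0.699
dist 0.0028 ang 0.3
[0.005, -0.01, 0.009, 0.001, 0.001, 0.0]
(array([272.58, 293.35]), [246, 263, 54, 61, 2601]) [ 0.45301279 -0.36967303  0.0605    ] [ 0.45262348 -0.37203412  0.0565    ]
```

```bash
python3 -m pendant '[[[0,0,0,0,0,0],[0,0,0,0,0,0],[0,0,0,0,0,0],[0,0,0,0,0,0],[0,0,0,0,0,0]]]' 1
python3 - <<'E'
from h import *
snap('wrist','w4')
E
python3 plan.py .4525 -.372 .026 -8.5 1
```

```text
time_s: 3.72
eef_pos: [0.4548, -0.3738, 0.0289]
eef_rot: [0.003, 0.757, 0.653, 0.001]
wrist_force: [0.1, 0.4, -1.7]
opening: 0.341
dist 0.0041 ang 0.39
[0.007, -0.013, 0.014, 0.002, 0.001, 0.0]
```

View pics/w4.png

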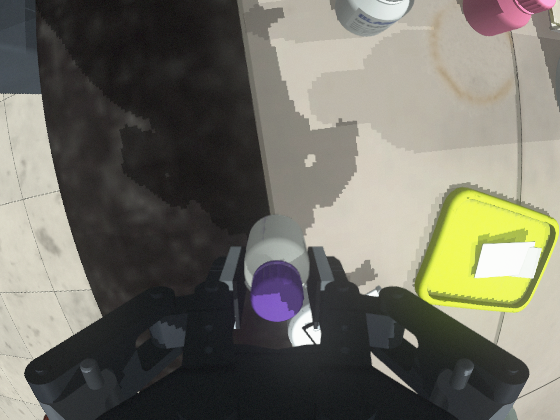

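```bash
python3 plan.py .4525 -.372 .165 -8.5 3 .5437 .1827 .165 -8.5 12
```

```text
dist 0.1362 ang 0.39
[0.002, -0.003, -0.227, 0.001, 0.0, 0.0]
[0.002, -0.003, -0.227, 0.001, 0.0, 0.0]
[0.002, -0.004, -0.227, 0.001, 0.0, 0.0]
dist 0.5621 ang 0.0
[0.234, 0.003, 0.0, 0.0, 0.0, 0.0]
[0.234, 0.003, 0.0, 0.0, 0.0, 0.0]
[0.234, 0.003, 0.0, 0.0, 0.0, 0.0]
[0.234, 0.003, 0.0, 0.0, 0.0, 0.0]
[0.234, 0.003, 0.0, 0.0, 0.0, 0.0]
[0.234, 0.003, 0.0, 0.0, 0.0, 0.0]
[0.234, 0.003, 0.0, 0.0, 0.0, 0.0]
[0.234, 0.003, 0.0, 0.0, 0.0, 0.0]
[0.234, 0.003, 0.0, 0.0, 0.0, 0.0]
[0.234, 0.003, 0.0, 0.0, 0.0, 0.0]
[0.234, 0.003, 0.0, 0.0, 0.0, 0.0]
[0.234, 0.003, 0.0, 0.0, 0.0, 0.0]
```

```bash
python3 -m pendant '[[[0,0,-0.12,0,0,0],[0,0,-0.2,0,0,0],[0,0,-0.2,0,0,0],[0,0,-0.12,0,0,0],[0.12,0,-0.04,0,0,0],[0.234,0.003,0,0,0,0],[0.234,0.003,0,0,0,0],[0.234,0.003,0,0,0,0],[0.234,0.003,0,0,0,0],[0.234,0.003,0,0,0,0],[0.234,0.003,0,0,0,0]]]'; python3 plan.py .5437 .1827 .165 -8.5 6
```

```text
time_s: 5.15
eef_pos: [0.4984, -0.0557, 0.1623]
eef_rot: [-0.003, 0.759, 0.652, 0.001]
wrist_force: [1.0, -0.3, -0.0]
opening: 0.345
dist 0.2427 ang 0.37
[0.202, 0.007, -0.001, -0.0, -0.0, -0.0]
[0.202, 0.007, -0.001, -0.0, -0.0, -0.0]
[0.202, 0.008, -0.002, -0.0, -0.0, -0.0]
[0.202, 0.008, -0.002, -0.0, -0.0, -0.0]
[0.202, 0.008, -0.002, -0.0, -0.0, -0.0]
[0.202, 0.008, -0.002, -0.0, -0.0, -0.0]
```

```bash
python3 -m pendant '[[[0.2,0.008,0,0,0,0],[0.2,0.008,0,0,0,0],[0.2,0.008,0,0,0,0],[0.2,0.008,0,0,0,0],[0.2,0.008,0,0,0,0],[0.1,0.008,0,0,0,0],[0,0,0,0,0,0]]]'
python3 - <<'E'
from h import *
snap('wrist','w5');snap('top','t5');snap('scene','s5')
p=load('t5')['pixels']
cv2.imwrite('pics/c5.png',cv2.resize(p[170:260,190:320],None,fx=5,fy=5,interpolation=cv2.INTER_CUBIC))
print(telemetry.get_obs()['eef_pos'])
E
```

```text
time_s: 6.02
eef_pos: [0.5292, 0.1796, 0.1554]
eef_rot: [-0.009, 0.755, 0.655, -0.004]
wrist_force: [-0.2, -0.0, -0.4]
opening: 0.345
[0.5298213  0.1773464  0.15589781]
```

View pics/w5.png

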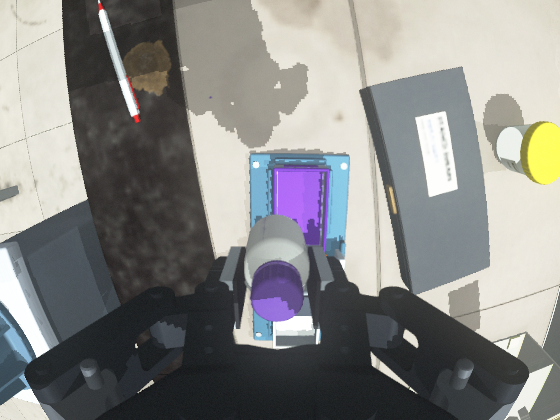

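View pics/s5.png

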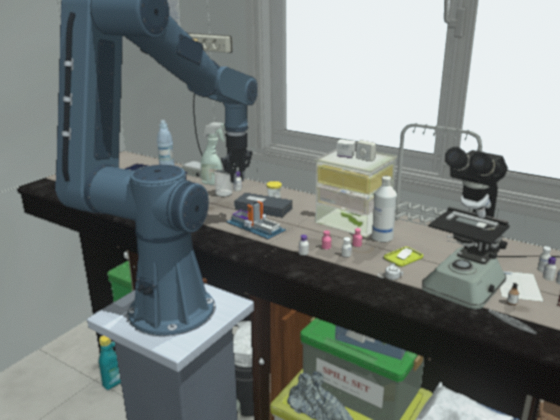

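Run:
```python
from h import *
c=load('w5')
p=c['pixels'];cv2.imwrite('pics/c6.png',cv2.resize(p[140:270,230:370],None,fx=5,fy=5,interpolation=cv2.INTER_CUBIC))
```

```text
(no output)
```

View pics/c6.png

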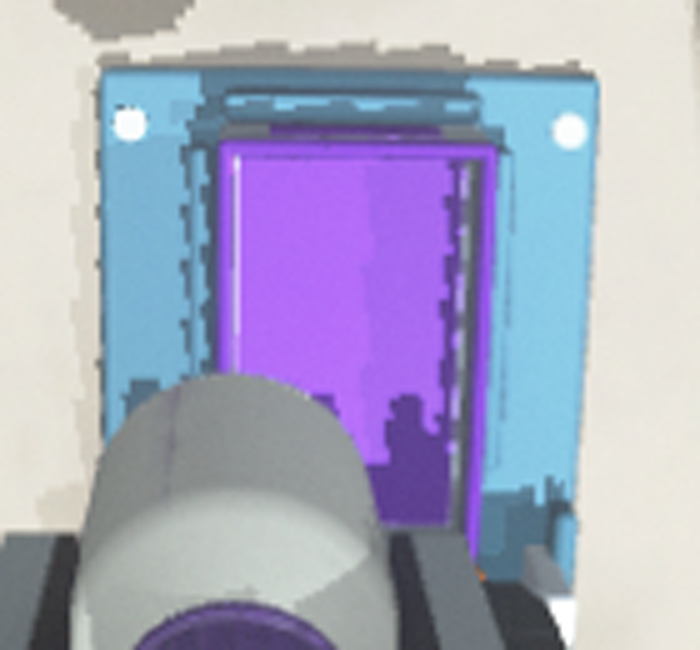

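Run:
```python
from h import *
c=load('w5')
def P(X,Y,z): return plane(c,230+X/5-.4,140+Y/5-.4,z,True)[:2]
a,b=P(220,140,.03),P(497,146,.03); d=b-a
print('rim',a,b,np.linalg.norm(d),np.degrees(np.arctan2(d[1],d[0])),(a+b)/2)
a2,b2=P(100,70,.006),P(598,75,.006); d2=b2-a2
print('plate',a2,b2,np.linalg.norm(d2),np.degrees(np.arctan2(d2[1],d2[0])),(a2+b2)/2)
l=P(220,360,.03);r=P(472,540,.03)
for n,k in(('left',a-l),('right',b-r)): print(n,np.degrees(np.arctan2(k[1],k[0]))-90)
th=np.radians(-8.3);y=np.array([-np.sin(th),np.cos(th)])
print('C rim',(a+b)/2-y*.0935,'C plate',(a2+b2)/2-y*.103)
```

```text
rim [0.52823156 0.20809388] [0.5738533 0.2010275] 0.046165752034467544 -8.804614186273716 [0.55104243 0.20456069]
plate [0.50749401 0.2204211 ] [0.59677055 0.2077331 ] 0.09017364847443457 -8.08871412114955 [0.55213228 0.2140771 ]
left -8.185016599038292
right -9.25312806073326
C rim [0.53754512 0.11204003] C plate [0.53726359 0.11215594]
```

```bash
python3 plan.py .5465 .182 .1 -8.5 3
```

```text
dist 0.0585 ang 1.09
[0.011, 0.028, 0.093, -0.002, -0.001, 0.0]
[0.011, 0.027, 0.093, -0.002, -0.001, 0.0]
[0.012, 0.027, 0.093, -0.002, -0.001, 0.0]
```

```bash
python3 -m pendant '[[[0.011,0.028,0.093,-0.002,-0.001,0],[0.011,0.027,0.093,-0.002,-0.001,0],[0.012,0.027,0.08,-0.002,-0.001,0],[0,0,0,0,0,0],[0,0,0,0,0,0]]]'; python3 plan.py .5465 .182 .08 -8.5 2
```

```text
time_s: 6.8
eef_pos: [0.5469, 0.1779, 0.1016]
eef_rot: [0.003, 0.758, 0.652, -0.001]
wrist_force: [0.2, 0.7, 0.4]
opening: 0.344
dist 0.022 ang 0.35
[0.01, -0.003, 0.054, 0.0, 0.001, -0.0]
[0.01, -0.003, 0.054, 0.0, 0.001, -0.0]
```

```bash
python3 -m pendant '[[[0.015,-0.004,0.07,0,0.001,0],[0.008,-0.002,0.06,0,0,0],[0,0,0,0,0,0]]]'
python3 - <<'E'
from h import *
snap('wrist','w7')
E
python3 plan.py .5465 .182 .04 -8.5 2
```

```text
time_s: 7.18
eef_pos: [0.5467, 0.1828, 0.0747]
eef_rot: [0.002, 0.758, 0.652, 0.001]
wrist_force: [-0.1, 0.5, -1.0]
opening: 0.344
dist 0.0353 ang 0.28
[-0.002, -0.002, 0.088, 0.001, 0.0, -0.0]
[-0.002, -0.001, 0.088, 0.001, 0.0, -0.0]
```

View pics/w7.png

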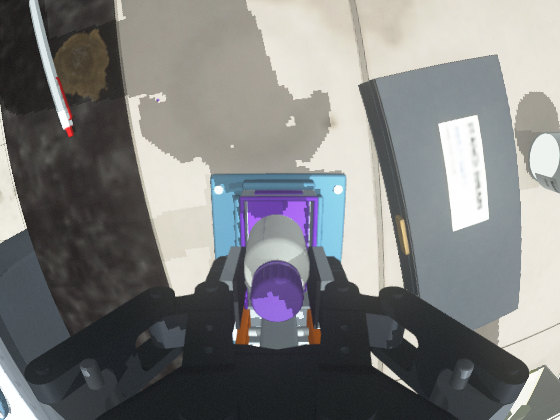

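Run:
```python
from h import *
c=load('w7')
p=c['pixels'];cv2.imwrite('pics/c7.png',cv2.resize(p[165:295,210:350],None,fx=5,fy=5,interpolation=cv2.INTER_CUBIC))
```

```text
(no output)
```

View pics/c7.png

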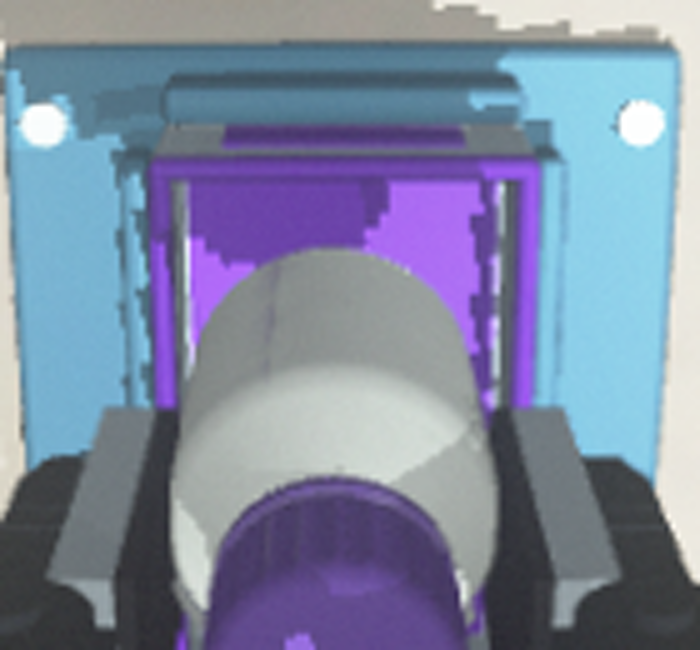

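Run:
```python
from h import *
c=load('w7')
def P(X,Y,z): return plane(c,210+X/5-.4,165+Y/5-.4,z,True)[:2]
def pr(n,a,b,L):
    d=b-a;th=np.arctan2(d[1],d[0]);m=(a+b)/2;y=np.array([-np.sin(-.148),np.cos(-.148)])
    print(n,np.linalg.norm(d).round(4),np.degrees(th).round(2),'C',(m-y*L).round(4))
pr('rim',P(150,158,.03),P(541,160,.03),.0935)
pr('plate',P(5,45,.006),P(680,45,.006),.103)
pr('dots',P(43,125,.006),P(641,123,.006),.0)
pr('rimlow',P(155,400,.03),P(532,400,.03),0)
# vial axis: base silhouette top center
print(plane(c,210+333/5-.4,165+480/5,.075-.0289+.055,True), telemetry.get_obs()['eef_pos'])
```

```text
rim 0.0463 -8.9 C [0.5376 0.1124]
plate 0.0896 -8.57 C [0.5375 0.1127]
dots 0.08 -8.39 C [0.551  0.2039]
rimlow 0.0467 -8.65 C [0.5466 0.1745]
[0.54847936 0.19682593 0.1011    ] [0.54710344 0.18282459 0.07528903]
```

```bash
python3 -m pendant '[[[0,0.008,0.08,0,0,0],[0,0,0.06,0,0,0],[0,0,0.02,0,0,0],[0,0,0,0,0,0]]]'; python3 plan.py .548 .1823 .0405 -8.5 1
```

```text
time_s: 7.72
eef_pos: [0.5489, 0.1825, 0.0409]
eef_rot: [0.002, 0.758, 0.652, 0.001]
wrist_force: [0.2, 0.1, -0.1]
opening: 0.344
dist 0.001 ang 0.26
[-0.002, -0.004, 0.002, 0.001, 0.0, -0.0]
```

```bash
python3 -m pendant '[[[0,0,0.003,0,0,0],[0,0,0,0,0,0],[0,0,0,0,0,0],[0,0,0,0,0,0]]]' 0.3
python3 - <<'E'
from h import *
snap('wrist','w8')
print(telemetry.get_obs()['eef_pos'])
E
```

```text
time_s: 8.22
eef_pos: [0.55, 0.1827, 0.0415]
eef_rot: [0.003, 0.758, 0.652, 0.002]
wrist_force: [0.1, -0.2, 0.9]
opening: 0.702
[0.54999342 0.18265941 0.04152915]
```

View pics/w8.png

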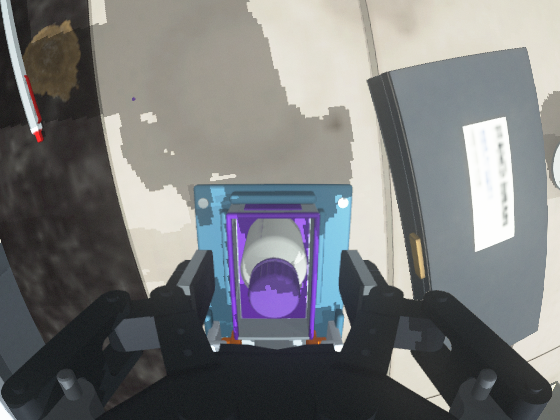

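```bash
python3 -m pendant '[[[0,0,-0.12,0,0,0],[0,0,-0.2,0,0,0],[0,0,-0.2,0,0,0],[0,0,-0.06,0,0,0]]]'; python3 plan.py .4575 -.131 .15 -8.5 7
```

```text
time_s: 8.78
eef_pos: [0.548, 0.1826, 0.1591]
eef_rot: [0.002, 0.758, 0.652, 0.0]
wrist_force: [-1.0, 0.0, -0.4]
opening: 0.698
dist 0.3266 ang 0.22
[-0.231, -0.03, 0.007, 0.0, 0.0, -0.0]
[-0.231, -0.031, 0.007, 0.0, 0.0, -0.0]
[-0.231, -0.031, 0.007, 0.0, 0.0, -0.0]
[-0.231, -0.031, 0.007, 0.0, 0.0, -0.0]
[-0.231, -0.031, 0.007, 0.0, 0.0, -0.0]
[-0.231, -0.031, 0.007, 0.0, 0.0, -0.0]
[-0.231, -0.031, 0.007, 0.0, 0.0, -0.0]
```

```bash
python3 -m pendant '[[[-0.15,-0.02,0,0,0,0],[-0.231,-0.031,0,0,0,0],[-0.231,-0.031,0,0,0,0],[-0.231,-0.031,0.007,0,0,0],[-0.231,-0.031,0.007,0,0,0],[-0.231,-0.031,0.007,0,0,0],[-0.231,-0.031,0.007,0,0,0],[-0.08,-0.015,0.007,0,0,0],[0,0,0,0,0,0]]]'
python3 - <<'E'
from h import *
from loc import blobs
c=snap('wrist','w9');h=cv2.cvtColor(c['pixels'],cv2.COLOR_BGR2HSV)
for b in blobs(cv2.inRange(h,(120,80,40),(145,255,255)),30,(150,400,100,400)): print(b,plane(c,*b[0],.0605,True),plane(c,*b[0],.0565,True))
E
python3 plan.py .4575 -.131 .09 -8.5 2
```

```text
time_s: 9.9
eef_pos: [0.4504, -0.138, 0.1463]
eef_rot: [-0.001, 0.758, 0.653, -0.001]
wrist_force: [-0.4, -0.2, 0.7]
opening: 0.7
(array([286.33, 201.93]), [273, 187, 28, 30, 633]) [ 0.45828046 -0.13065256  0.0605    ] [ 0.45823708 -0.1317023   0.0565    ]
dist 0.0571 ang 0.15
[0.018, 0.015, 0.141, -0.0, -0.0, 0.0]
[0.018, 0.015, 0.141, -0.0, -0.0, 0.0]
```

View pics/w9.png

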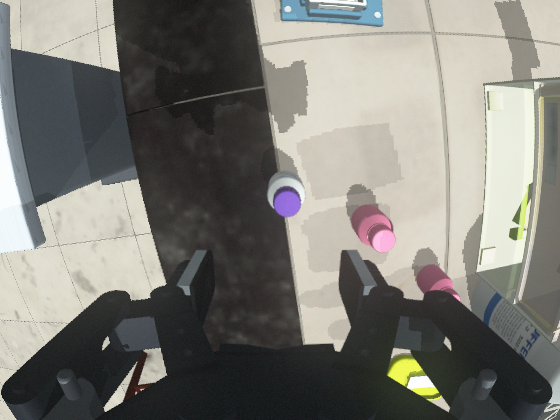

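```bash
python3 -m pendant '[[[0.018,0.018,0.13,0,0,0],[0.018,0.018,0.13,0,0,0],[0,0,0.12,0,0,0],[0,0,0.1,0,0,0],[0,0,0.06,0,0,0],[0,0,0,0,0,0]]]'; python3 plan.py .458 -.131 .027 -8.5 1
```

```text
time_s: 10.7
eef_pos: [0.4604, -0.1247, 0.0344]
eef_rot: [-0.002, 0.755, 0.656, -0.0]
wrist_force: [0.3, -1.0, -0.9]
opening: 0.702
dist 0.01 ang 0.48
[-0.033, -0.007, 0.037, -0.001, -0.001, 0.002]
```

```bash
python3 -m pendant '[[[-0.033,-0.007,0.025,0,0,0.002],[0,0,0.012,0,0,0],[0,0,0,0,0,0]]]'; python3 plan.py .458 -.131 .027 -8.5 1
python3 - <<'E'
from h import *
from loc import blobs
c=snap('wrist','w10');h=cv2.cvtColor(c['pixels'],cv2.COLOR_BGR2HSV)
for b in blobs(cv2.inRange(h,(120,80,40),(145,255,255)),30,(150,400,100,400)): print(b,plane(c,*b[0],.0605,True),plane(c,*b[0],.0565,True))
E
```

```text
time_s: 11.08
eef_pos: [0.4593, -0.1319, 0.0282]
eef_rot: [-0.0, 0.757, 0.653, 0.0]
wrist_force: [0.1, -0.5, 0.4]
opening: 0.701
dist 0.002 ang 0.09
[0.004, -0.007, 0.006, 0.0, -0.0, 0.0]
(array([273.91, 291.52]), [249, 261, 52, 59, 2315]) [ 0.45874026 -0.1280563   0.0605    ] [ 0.45836006 -0.1303721   0.0565    ]
```

```bash
python3 -m pendant '[[[0,0,0,0,0,0],[0,0,0,0,0,0],[0,0,0,0,0,0],[0,0,0,0,0,0],[0,0,0,0,0,0]]]' 1; python3 -m pendant '[[[0,0,-0.12,0,0,0],[0,0,-0.2,0,0,0],[0,0,-0.2,0,0,0],[0,0,-0.1,0,0,0],[0.05,0,-0.05,0,0,0]]]'; python3 plan.py .5435 .145 .165 -8.5 6
```

```text
time_s: 11.75
eef_pos: [0.4598, -0.1322, 0.0291]
eef_rot: [0.001, 0.757, 0.653, 0.001]
wrist_force: [-0.0, -0.6, 0.2]
opening: 0.341
time_s: 12.38
eef_pos: [0.4597, -0.1216, 0.1653]
eef_rot: [-0.002, 0.758, 0.653, 0.0]
wrist_force: [0.6, 0.6, -0.3]
opening: 0.343
dist 0.2795 ang 0.18
[0.23, 0.036, 0.001, -0.0, -0.0, 0.0]
[0.23, 0.036, 0.001, -0.0, -0.0, 0.0]
[0.23, 0.036, 0.0, -0.0, -0.0, 0.0]
[0.23, 0.036, 0.0, -0.0, -0.0, 0.0]
[0.23, 0.036, 0.0, -0.0, -0.0, 0.0]
[0.23, 0.036, 0.0, -0.0, -0.0, 0.0]
```

```bash
python3 -m pendant '[[[0.23,0.036,0,0,0,0],[0.23,0.036,0,0,0,0],[0.23,0.036,0,0,0,0],[0.23,0.036,0,0,0,0],[0.23,0.036,0,0,0,0],[0.1,0.03,0,0,0,0],[0,0,0,0,0,0]]]'; python3 plan.py .5426 .1463 .1 -8.6 3
```

```text
time_s: 13.25
eef_pos: [0.5375, 0.1312, 0.1617]
eef_rot: [-0.004, 0.758, 0.653, -0.002]
wrist_force: [-0.1, -0.3, -0.0]
opening: 0.342
dist 0.0637 ang 0.47
[0.026, 0.005, 0.103, -0.001, -0.0, 0.0]
[0.026, 0.005, 0.103, -0.001, -0.0, 0.0]
[0.026, 0.005, 0.103, -0.001, -0.0, 0.0]
```

```bash
python3 -m pendant '[[[0.05,0.01,0.04,-0.001,0,0],[0.025,0.005,0.1,-0.001,0,0],[0,0,0.1,0,0,0],[0,0,0,0,0,0],[0,0,0,0,0,0]]]'; python3 plan.py .5426 .1463 .08 -8.6 1
python3 - <<'E'
from h import *
snap('wrist','w11')
E
```

```text
time_s: 13.88
eef_pos: [0.5407, 0.1446, 0.11]
eef_rot: [-0.002, 0.759, 0.651, -0.001]
wrist_force: [0.1, 0.8, 0.6]
opening: 0.341
dist 0.0301 ang 0.3
[0.01, 0.009, 0.15, -0.001, -0.0, -0.001]
```

View pics/w11.png

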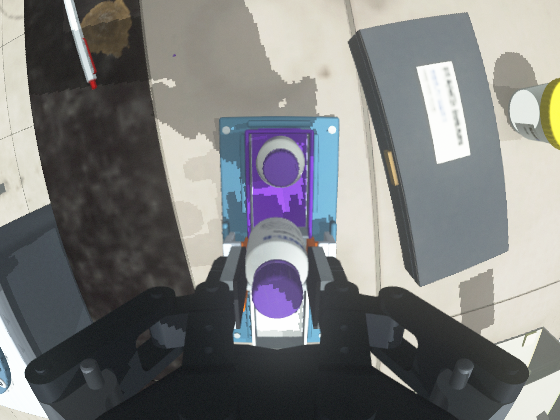

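```bash
python3 -m pendant '[[[0.01,0.009,0.08,-0.001,0,0],[0,0,0.08,0,0,0],[0,0,0,0,0,0],[0,0,0,0,0,0]]]'; python3 plan.py .5426 .1463 .0405 -8.6 2
```

```text
time_s: 14.42
eef_pos: [0.5434, 0.1462, 0.0765]
eef_rot: [-0.0, 0.759, 0.651, 0.001]
wrist_force: [0.2, 0.2, -0.1]
opening: 0.341
dist 0.0361 ang 0.18
[-0.0, -0.002, 0.09, 0.0, -0.0, -0.0]
[-0.0, -0.002, 0.09, 0.0, -0.0, -0.0]
```

```bash
python3 -m pendant '[[[0,-0.002,0.08,0,0,0],[0,-0.002,0.06,0,0,0],[0,0,0.03,0,0,0],[0,0,0,0,0,0]]]'; python3 plan.py .5426 .1463 .0405 -8.6 1; python3 -m pendant '[[[0,0,0,0,0,0],[0,0,0,0,0,0],[0,0,0,0,0,0],[0,0,0,0,0,0]]]' 0.3;python3 - <<'E'
from h import *
snap('wrist','w12')
E
```

```text
time_s: 14.92
eef_pos: [0.5424, 0.1464, 0.0401]
eef_rot: [-0.0, 0.759, 0.651, 0.0]
wrist_force: [-0.6, -0.3, -1.0]
opening: 0.34
dist 0.0005 ang 0.18
[-0.0, 0.001, -0.002, 0.0, -0.0, -0.001]
time_s: 15.42
eef_pos: [0.5435, 0.1465, 0.0413]
eef_rot: [0.0, 0.759, 0.651, 0.001]
wrist_force: [-0.1, 0.4, 0.5]
opening: 0.701
```

View pics/w12.png

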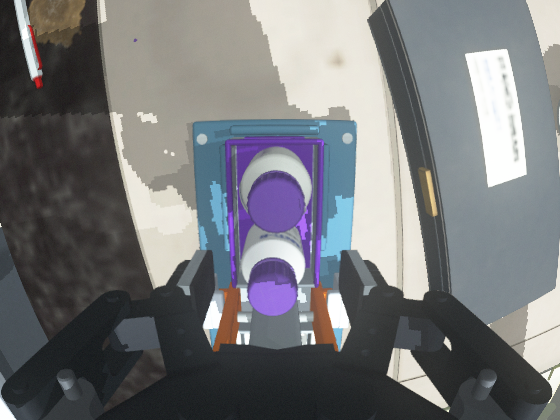

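```bash
python3 -m pendant '[[[0,0,-0.12,0,0,0],[0,0,-0.2,0,0,0],[0,0,-0.2,0,0,0],[0,0,-0.06,0,0,0]]]'; python3 plan.py .518 -.251 .15 -8.5 8
```

```text
time_s: 15.98
eef_pos: [0.542, 0.1462, 0.1589]
eef_rot: [-0.001, 0.759, 0.651, 0.0]
wrist_force: [0.4, -0.3, 0.2]
opening: 0.699
dist 0.398 ang 0.28
[-0.248, 0.023, 0.005, -0.0, -0.0, -0.0]
[-0.248, 0.023, 0.005, -0.0, -0.0, -0.0]
[-0.248, 0.023, 0.005, -0.0, -0.0, -0.0]
[-0.248, 0.023, 0.005, -0.0, -0.0, -0.0]
[-0.248, 0.022, 0.005, -0.0, -0.0, -0.0]
[-0.248, 0.022, 0.005, -0.0, -0.0, -0.0]
[-0.248, 0.022, 0.006, -0.0, -0.0, -0.0]
[-0.248, 0.022, 0.006, -0.0, -0.0, -0.0]
```

```bash
python3 -m pendant '[[[-0.15,0.015,0,0,0,0],[-0.24,0.022,0,0,0,0],[-0.24,0.022,0,0,0,0],[-0.24,0.022,0.005,0,0,0],[-0.24,0.022,0.005,0,0,0],[-0.24,0.022,0.005,0,0,0],[-0.24,0.022,0.005,0,0,0],[-0.24,0.022,0.005,0,0,0],[-0.12,0.01,0.005,0,0,0],[0,0,0,0,0,0]]]'
python3 - <<'E'
from h import *
snap('wrist','w13')
E
python3 plan.py .518 -.251 .1 -8.5 2
```

```text
time_s: 17.23
eef_pos: [0.5137, -0.2546, 0.1437]
eef_rot: [-0.005, 0.758, 0.652, -0.001]
wrist_force: [-0.4, 0.8, -0.1]
opening: 0.703
dist 0.0439 ang 0.63
[0.007, 0.011, 0.109, -0.001, -0.001, -0.0]
[0.007, 0.01, 0.109, -0.001, -0.001, -0.0]
```

View pics/w13.png

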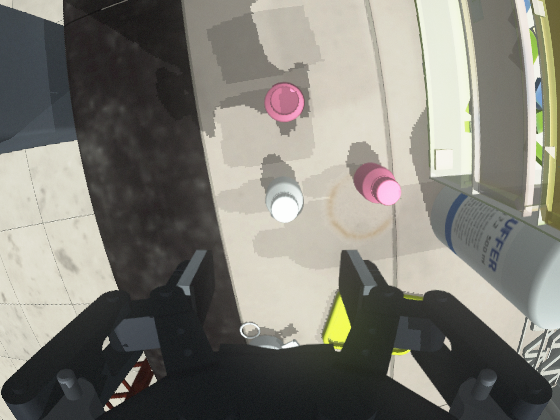

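Run:
```python
from h import *
from loc import blobs
c=load('w13');h=cv2.cvtColor(c['pixels'],cv2.COLOR_BGR2HSV)
for b in blobs(cv2.inRange(h,(0,0,235),(180,20,255)),30,(250,320,170,240)): print(b,plane(c,*b[0],.0525,True))
print(plane(c,285,209,.0545,True)); print(plane(c,385,190,.058,True))
```

```text
(array([286.47, 207.52]), [272, 189, 30, 34, 613]) [ 0.52055377 -0.25236588  0.0525    ]
[ 0.51935919 -0.25277666  0.0545    ]
[ 0.59495842 -0.24835498  0.058     ]
```

```bash
python3 -m pendant '[[[0.008,0.014,0.11,-0.001,-0.001,0],[0.006,0.012,0.13,-0.001,-0.001,0],[0,0,0.12,0,0,0],[0,0,0.1,0,0,0],[0,0,0.07,0,0,0],[0,0,0,0,0,0]]]'; python3 plan.py .5195 -.2525 .025 -8.5 1
```

```text
time_s: 18.02
eef_pos: [0.519, -0.2422, 0.0329]
eef_rot: [-0.003, 0.756, 0.655, -0.001]
wrist_force: [-0.1, 0.1, -0.1]
opening: 0.699
dist 0.013 ang 0.45
[-0.051, 0.01, 0.039, -0.002, -0.001, 0.002]
```

```bash
python3 -m pendant '[[[-0.051,0.007,0.02,-0.001,0,0.002],[0,0,0.018,0,0,0],[0,0,0,0,0,0]]]'; python3 plan.py .5195 -.2525 .025 -8.5 1
python3 - <<'E'
from h import *
snap('wrist','w14')
E
```

```text
time_s: 18.4
eef_pos: [0.5203, -0.2539, 0.0267]
eef_rot: [-0.0, 0.758, 0.652, 0.001]
wrist_force: [0.1, -0.9, -0.1]
opening: 0.698
dist 0.0023 ang 0.11
[0.006, -0.005, 0.009, 0.0, -0.0, -0.0]
```

View pics/w14.png

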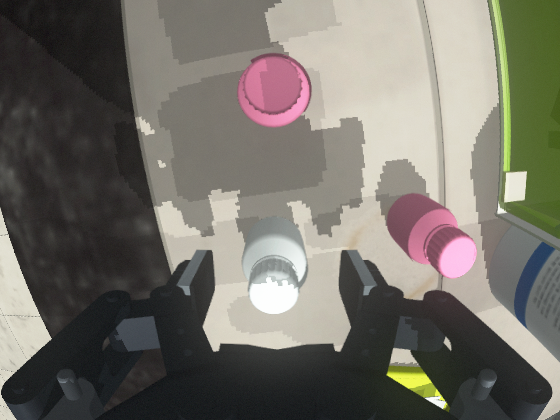

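```bash
python3 -m pendant '[[[0.004,-0.004,0.004,0,0,0],[0,0,0,0,0,0],[0,0,0,0,0,0],[0,0,0,0,0,0],[0,0,0,0,0,0]]]' 1; python3 -m pendant '[[[0,0,-0.12,0,0,0],[0,0,-0.2,0,0,0],[0,0,-0.2,0,0,0],[0,0,-0.12,0,0,0],[0.05,0,-0.04,0,0,0]]]'; python3 plan.py .5293 .058 .155 -8.6 6
```

```text
time_s: 19.08
eef_pos: [0.5201, -0.2533, 0.0269]
eef_rot: [0.001, 0.758, 0.652, 0.001]
wrist_force: [0.4, 1.0, -0.5]
opening: 0.341
time_s: 19.7
eef_pos: [0.52, -0.2426, 0.1648]
eef_rot: [-0.001, 0.758, 0.652, 0.0]
wrist_force: [0.5, -0.0, 0.1]
opening: 0.338
dist 0.3009 ang 0.17
[0.249, -0.03, 0.009, -0.0, -0.0, -0.0]
[0.249, -0.03, 0.009, -0.0, -0.0, -0.0]
[0.249, -0.03, 0.009, -0.0, -0.0, -0.0]
[0.249, -0.03, 0.008, -0.0, -0.0, -0.0]
[0.249, -0.03, 0.008, -0.0, -0.0, -0.0]
[0.249, -0.03, 0.008, -0.0, -0.0, -0.0]
```

```bash
python3 -m pendant '[[[0.24,-0.03,0.005,0,0,0],[0.24,-0.03,0.005,0,0,0],[0.24,-0.03,0.005,0,0,0],[0.24,-0.03,0.005,0,0,0],[0.24,-0.03,0.005,0,0,0],[0.12,-0.015,0.005,0,0,0],[0,0,0,0,0,0]]]'; python3 plan.py .5293 .058 .1 -8.6 3
```

```text
time_s: 20.58
eef_pos: [0.5229, 0.0362, 0.1534]
eef_rot: [-0.005, 0.758, 0.652, -0.001]
wrist_force: [0.3, -0.5, 0.5]
opening: 0.34
dist 0.0581 ang 0.61
[0.037, 0.006, 0.089, -0.001, -0.0, -0.0]
[0.037, 0.006, 0.089, -0.001, -0.0, -0.0]
[0.037, 0.005, 0.089, -0.001, -0.0, -0.0]
```

```bash
python3 -m pendant '[[[0.05,0.009,0.05,-0.001,0,0],[0.04,0.006,0.1,-0.001,0,0],[0.01,0.003,0.09,0,0,0],[0,0,0.05,0,0,0],[0,0,0,0,0,0],[0,0,0,0,0,0]]]'
python3 - <<'E'
from h import *
snap('wrist','w15')
E
python3 plan.py .5293 .058 .0375 -8.6 2
```

```text
time_s: 21.32
eef_pos: [0.5287, 0.0542, 0.0904]
eef_rot: [-0.003, 0.76, 0.65, -0.0]
wrist_force: [-0.7, -0.4, -1.2]
opening: 0.337
dist 0.0531 ang 0.49
[0.009, 0.001, 0.132, -0.001, -0.001, -0.001]
[0.009, 0.0, 0.132, -0.001, -0.001, -0.001]
```

View pics/w15.png

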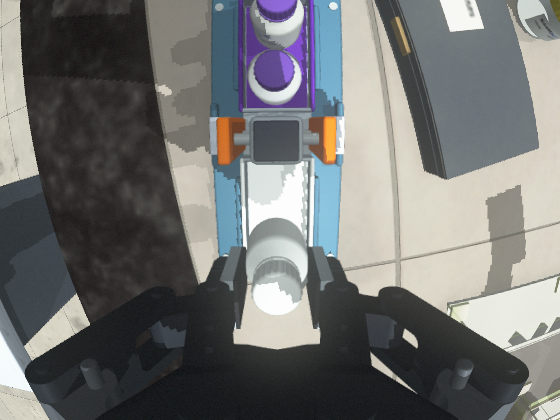

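Run:
```python
from h import *
c=load('w15')
print(plane(c,277.5,141,.09,True));p=c['pixels']
cv2.imwrite('pics/c15.png',cv2.resize(p[90:190,200:360],None,fx=5,fy=5,interpolation=cv2.INTER_CUBIC))
```

```text
[0.53796882 0.11154172 0.09      ]
```

View pics/c15.png

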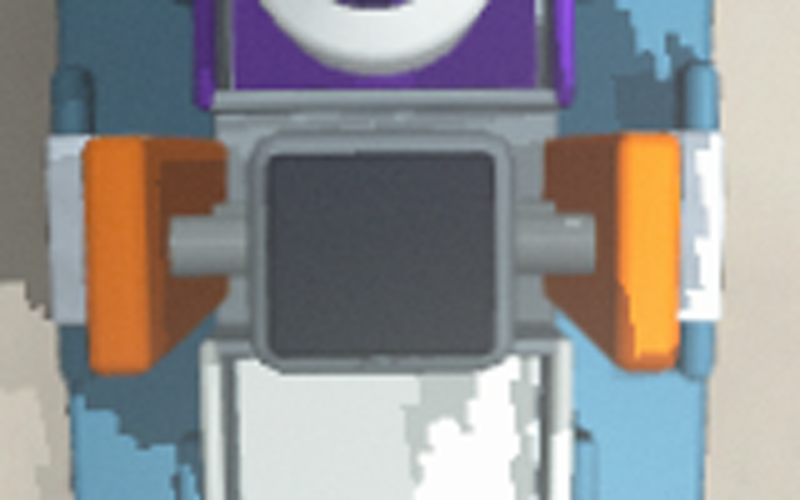

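```bash
python3 -m pendant '[[[0.009,0,0.09,-0.001,-0.001,0],[0.009,0,0.08,-0.001,-0.001,0],[0,0,0.06,0,0,0],[0,0,0.02,0,0,0],[0,0,0,0,0,0]]]'; python3 plan.py .5293 .058 .0385 -8.6 1
```

```text
time_s: 22.0
eef_pos: [0.5315, 0.0573, 0.0409]
eef_rot: [0.003, 0.76, 0.65, 0.001]
wrist_force: [0.3, -0.5, -0.6]
opening: 0.337
dist 0.0033 ang 0.48
[0.002, -0.012, 0.012, 0.002, 0.001, -0.002]
```

```bash
python3 -m pendant '[[[0.002,-0.01,0.013,0.001,0,0],[0,0,0.003,0,0,0],[0,0,0,0,0,0]]]'; python3 -m pendant '[[[0,0,0,0,0,0],[0,0,0,0,0,0],[0,0,0,0,0,0],[0,0,0,0,0,0]]]' 0.3
python3 - <<'E'
from h import *
snap('wrist','w16')
E
```

```text
time_s: 22.38
eef_pos: [0.5303, 0.0579, 0.0384]
eef_rot: [0.002, 0.76, 0.65, 0.001]
wrist_force: [-0.1, -0.0, -0.4]
opening: 0.337
time_s: 22.88
eef_pos: [0.5308, 0.0578, 0.039]
eef_rot: [0.003, 0.76, 0.65, 0.001]
wrist_force: [-0.3, 0.2, -1.0]
opening: 0.698
```

View pics/w16.png

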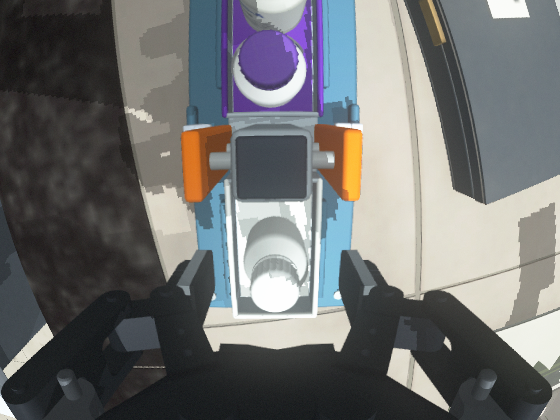

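```bash
python3 -m pendant '[[[0,0,-0.12,0,0,0],[0,0,-0.2,0,0,0],[0,0,-0.2,0,0,0],[0,0,-0.03,0,0,0]]]'; python3 plan.py .5378 .112 .15 -8.6 2
```

```text
time_s: 23.42
eef_pos: [0.5292, 0.0582, 0.1508]
eef_rot: [0.002, 0.76, 0.65, -0.0]
wrist_force: [-0.0, 0.4, 0.1]
opening: 0.701
dist 0.0545 ang 0.38
[0.136, 0.0, 0.002, 0.0, 0.0, -0.001]
[0.136, 0.001, 0.002, 0.0, 0.0, -0.001]
```

```bash
python3 -m pendant '[[[0.136,0,0,0,0,-0.001],[0.12,0,0,0,0,-0.001],[0,0,0,0,0,0],[0,0,0,0,0,0]]]' 0.12; python3 plan.py .5378 .112 .12 -8.6 1
python3 - <<'E'
from h import *
snap('wrist','w17'); c=snap('top','t17')
cv2.imwrite('pics/c17.png',cv2.resize(c['pixels'][170:260,190:470],None,fx=2.8,fy=2.8,interpolation=cv2.INTER_CUBIC))
E
```

```text
time_s: 23.92
eef_pos: [0.5359, 0.1091, 0.1484]
eef_rot: [0.001, 0.758, 0.652, -0.001]
wrist_force: [-0.9, -0.1, -0.9]
opening: 0.881
dist 0.0286 ang 0.2
[0.016, 0.008, 0.142, -0.0, 0.001, -0.0]
```

View pics/w17.png

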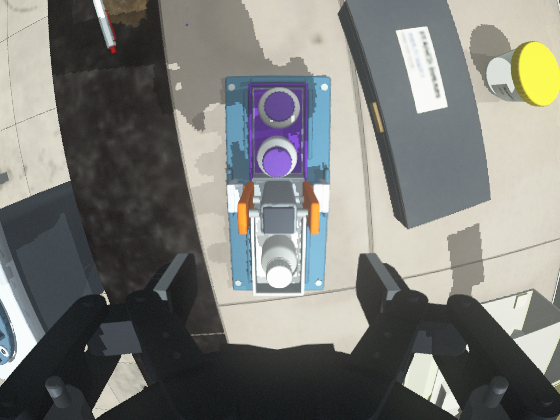

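View pics/c17.png

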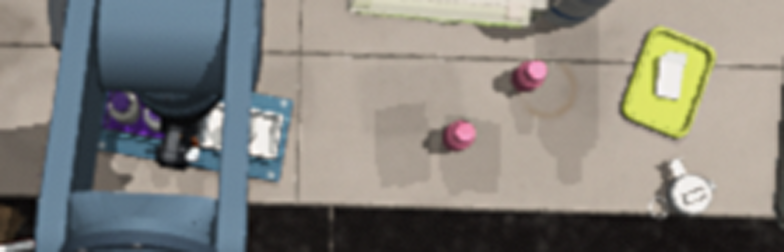

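```bash
python3 -m pendant '[[[0.016,0.008,0.1,0,0.001,0],[0,0,0.1,0,0,0],[0,0,0,0,0,0],[0,0,0,0,0,0]]]'
python3 - <<'E'
from h import *
snap('wrist','w18')
E
python3 plan.py .5378 .112 .056 -8.6 2
```

```text
time_s: 24.52
eef_pos: [0.5386, 0.1092, 0.1083]
eef_rot: [0.0, 0.76, 0.65, 0.0]
wrist_force: [0.4, -0.8, 0.0]
opening: 0.876
dist 0.0523 ang 0.25
[0.007, -0.003, 0.131, 0.0, 0.0, -0.001]
[0.007, -0.003, 0.131, 0.0, 0.0, -0.001]
```

View pics/w18.png

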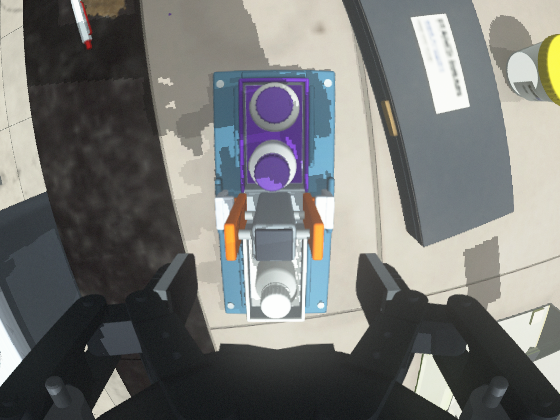

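```bash
python3 -m pendant '[[[0.01,-0.002,0.09,0,0,0],[0.006,-0.002,0.09,0,0,0],[0,0,0.06,0,0,0],[0,0,0.02,0,0,0],[0,0,0,0,0,0]]]'
python3 - <<'E'
from h import *
c=snap('wrist','w19'); print(plane(c,0,0,0,True)[0])
E
python3 plan.py .5378 .112 .056 -8.6 1
```

```text
time_s: 25.2
eef_pos: [0.5383, 0.1127, 0.0529]
eef_rot: [0.0, 0.759, 0.651, 0.0]
wrist_force: [-0.4, -0.1, -0.1]
opening: 0.879
0.3465960273201122
dist 0.003 ang 0.25
[-0.004, -0.002, -0.014, 0.0, 0.0, -0.001]
```

View pics/w19.png

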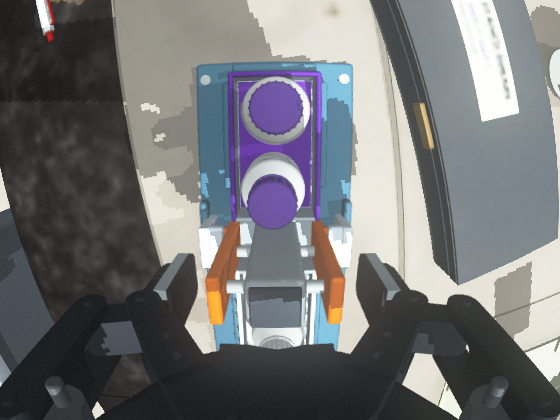

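```bash
python3 -m pendant '[[[-0.003,0,-0.01,0,0,0],[0,0,0,0,0,0],[0,0,0,0,0,0],[0,0,0,0,0,0],[0,0,0,0,0,0],[0,0,0,0,0,0],[0,0,0,0,0,0]]]' 1
python3 - <<'E'
from h import *
c=snap('wrist','w20')
E
python3 plan.py .5378 .112 .056 -8.6 1
```

```text
time_s: 26.12
eef_pos: [0.539, 0.1122, 0.0584]
eef_rot: [0.001, 0.759, 0.651, 0.001]
wrist_force: [-1.0, -0.5, -0.3]
opening: 0.37
dist 0.0027 ang 0.26
[-0.002, -0.006, 0.012, 0.001, 0.0, -0.001]
```

View pics/w20.png

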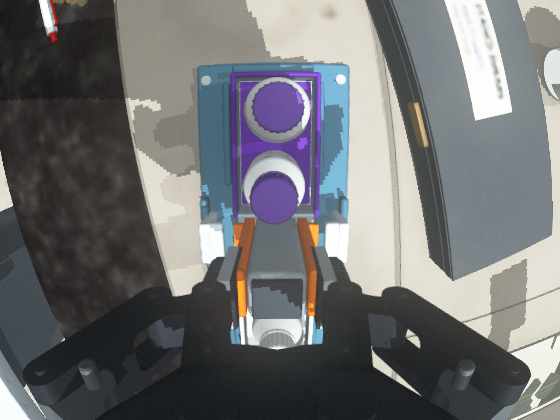

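```bash
python3 -m pendant '[[[0,0,0,0,0,0],[0,0,-0.03,0,0,0],[0,0,-0.03,0,0,0],[0,0,0,0,0,0]]]'
python3 - <<'E'
from h import *
c=snap('wrist','w21');snap('scene','s21')
E
```

```text
time_s: 26.68
eef_pos: [0.5388, 0.1121, 0.0708]
eef_rot: [0.001, 0.759, 0.651, 0.001]
wrist_force: [0.7, -0.6, -2.9]
opening: 0.365
```

View pics/w21.png

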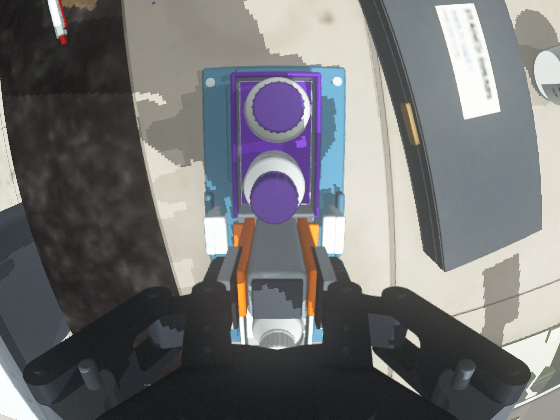

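```bash
python3 -m pendant '[[[0,0,-0.04,0,0,0],[0,0,-0.07,0,0,0],[0,0,-0.08,0,0,0],[0,0,-0.08,0,0,0],[0,0,-0.08,0,0,0],[0,0,-0.05,0,0,0],[0,0,-0.02,0,0,0],[0,0,0,0,0,0],[0,0,0,0,0,0],[0,0,0,0,0,0],[0,0,0,0,0,0]]]'; python3 plan.py .5388 .112 .158 -8.6 1
python3 - <<'E'
from h import *
c=snap('wrist','w22');s=snap('scene','s22');t=snap('top','t22')
cv2.imwrite('pics/c22.png',cv2.resize(s['pixels'][170:260,200:320],None,fx=5,fy=5,interpolation=cv2.INTER_CUBIC))
E
```

```text
time_s: 28.15
eef_pos: [0.5377, 0.1121, 0.1599]
eef_rot: [0.0, 0.759, 0.651, 0.0]
wrist_force: [-0.1, -0.4, -3.9]
opening: 0.364
dist 0.0022 ang 0.22
[0.0, 0.006, 0.009, 0.0, 0.0, -0.001]
```

View pics/w22.png

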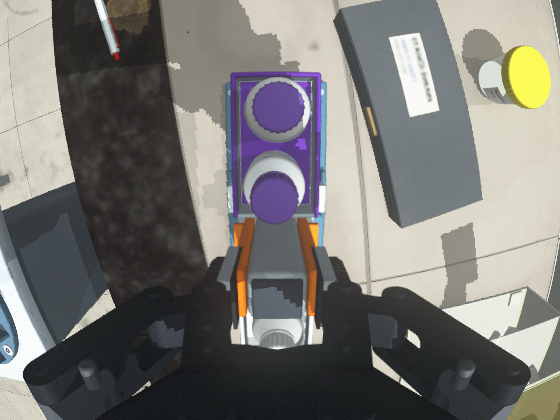

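View pics/c22.png

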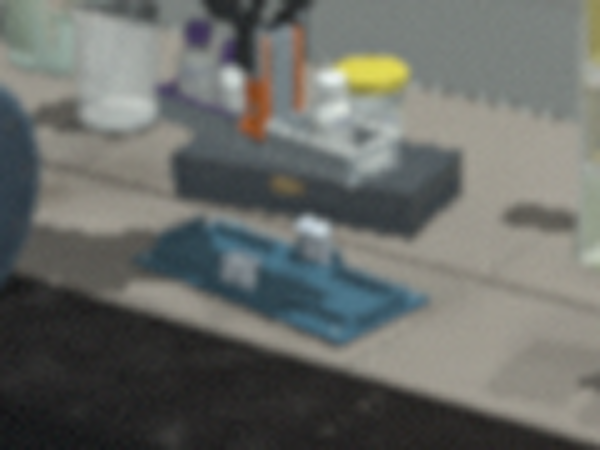

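View pics/t22.png

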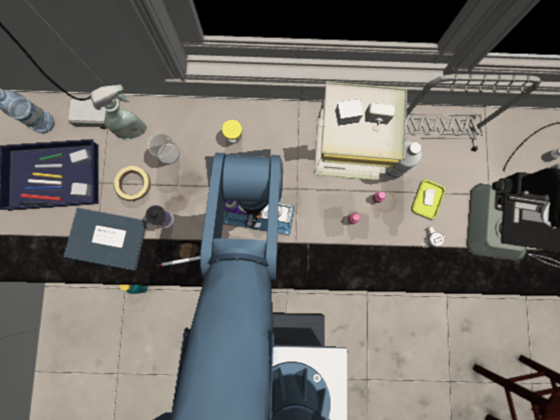

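The pictures show the carrier level and clear of the dock with all three vials upright in it. The white vial is seen at crop (330,95) and the violet ones at (195,60) and (230,60). Before handing in I'll check that the arm is still.

```bash
python3 -m pendant '[[[0,0,0,0,0,0],[0,0,0,0,0,0]]]'
python3 - <<'E'
from h import *
print(np.abs(telemetry.get_obs()['dq']).max()); print(ctrl.hand_in())
E
```

```text
time_s: 28.55
eef_pos: [0.5378, 0.1122, 0.1601]
eef_rot: [0.0, 0.759, 0.651, 0.0]
wrist_force: [-0.9, -0.4, -4.0]
opening: 0.365
0.0007120997349312048
the job is handed in; nothing more can be done
None
```

I loaded the carrier, pinched its catches and lifted it, and handed the job in at 28.6 s of the 62 s limit; no verdict was reported. Both violet-capped vials stand in the violet bay and the white-capped one in the white bay. The arm is still holding the carrier by the catches.

**Last checks**
- **Height:** the gripper rose 102 mm from where it closed on the catches, so the carrier should be about 10 cm above its seat. I did not measure the carrier's own height.
- **Hold:** the tool is upright, the carrier looks level and clear of the dock, and the joints are practically still. The wrist carries about 4 N, which fits the loaded carrier.
- **Vials:** they look upright in their bays, though the gripper partly hides the white one from the wrist camera.
- **Bench:** in the top view the wash bottle, stain jar, counter and tape roll look unmoved; I did not measure them. The pink look-alikes were left alone.

**One disagreement:** the gripper reads about 31 mm open, while the catches should be 38 mm apart when fully pressed. The same reading was about 2 mm low on the 31 mm vials, which explains only part of the gap. The catch travel cannot be read directly; the bars look fully in, and the carrier came free without resistance.

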